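Set the flip stop of the saw fence to the board

ROBOT

A 6-joint arm with a two-finger parallel gripper is mounted at the origin on the work surface. World frame = base frame: x ahead of the robot, y to its left, z up, the work surface at z = 0. Lengths are in m, angles in degrees, forces in N, time in s.
With the tool pointing down it reaches from about 0.275 to 0.825 m from the base axis. Payload 4.9 kg.
Tool frame: the origin (TCP) lies midway between the tips of the shut fingers; the grasp point (between the pads) lies 19 mm behind it; z points along the fingers, y is the line along which they close (so a half turn about z gives the same grasp; the last joint's range is limited). The gripper opens to 85 mm and grips with 20 to 120 N. Pads are 22 mm wide; open, the fingers measure 114 mm over their backs; the gripper's body (76 mm by 85 mm) begins 54 mm behind the grasp point. The pads swing forward as they close: fully open they stand 13 mm farther back than shut.
Start: joints at [64.561, 18.69, -11.035, 60.275, 0, 82.311], TCP at [0.168, 0.524, 0.21] pointing down, gripper open.
Joint ranges: [-152.03, 152.03], [-55.5, 102.48], [-74.3, 77.21], [-110.64, 120.58], [-84.22, 78.4], [-180, 180]. Speed limits (degrees/s): [147.25, 147.25, 180, 180, 180, 180].

INTERFACE

Orientations are given as a 3x3 rotation matrix whose columns are the frame's x, y, z axes.
In Python, from rig import manip gives the robot as it stands.
- The arm moves only by the tool jog_arm, never from a script. Its argument "increments" is a list of rows, each a list of 3 entries, a list of its own where there are three numbers: the shift along the tool's x, y, z in mm, then the turn about the tool's z in degrees, then the opening, from -1 (shut) to 1 (fully open). In form: [[[tx, ty, tz], spin, claw], ...]. A call has 1 to 20 rows; each row shifts and turns the commanded pose from where the row before left it, along the tool's axes as they then stand; what a row does not reach is not made up. A row lasts 1/10 s, in which the tool goes at most 50 mm and 8.59 degrees, less where a joint would pass 70% of its speed; a pose out of reach is approached as far as the arm can. A call is refused whole if a number of a shift passes 50 or a number of a turn 8.59, either way. A call with a gripper value outside its range is refused whole. The fingers move at their own pace and stop on an object; the grip force is fixed at half the most. Time passes only in rows, so rows that do not move let the fingers close. It gives the time, the measured TCP pose, the force, the opening and the grip force at its end, in the units of the state.
- manip.state(): the state, without advancing time (a new reading comes with each control period).
- manip.grab_frame(name): name is "scene" or "side" or "wrist"; returns the picture (420x560x3 uint8, blue, green, red); there is no depth.
- manip.camera_model(name): a dict with "camera_matrix" (3x3 intrinsics, pixels), "R" (3x3) and "t" (3): a world point X has camera coordinates R X + t. Camera axes: x right, y down, z forward; pixel columns grow to the right and rows downward; lengths in m; the calibration is good to about 2 mm. A picture is of the moment at which its call begins: read the wrist's pose just before it. camera_model takes no time and is no camera call; for the wrist camera it gives the pose at the moment of the call.
- manip.close_job(): hands the job in; it is judged then, once.
Trained networks look in the newest picture that a camera, given by its name, has taken for a name from the list of things; names that differ only in an ending like _2 or _b are one class to them, and where a whole thing is asked for, a point or a joint stands for the part that bears it (a point fixed in the world has none). Each returns a list of dicts, best first, with "conf" (0 to 1); they miss things now and then, are a little off and sometimes report something else, mostly with a low value. They report only what shows in the picture. A call takes as long as a camera call.
- manip.search_frame(label, camera): "location" ([x, y, z] in m, in world coordinates, good to about 4 mm: the middle of the surface that is visible of it).
- manip.tip_of(label, camera): "location" ([x, y, z] in m, in world coordinates, good to about 4 mm: a listed point, or the origin of a listed thing).
The state is a dict: "t": time; "joints": joint angles; "qd": joint speeds; "tau": joint torques, N m; "eef_pos": TCP position; "orientation": TCP orientation; "contact_force": force on the tool from outside, world axes, zero at the start; "ft_torque": the same for the moment, N m; "finger_gap": finger opening in m; "grasp_force": force on a finger pad.
Only numpy, scipy, OpenCV 4.12 (cv2) and the standard library are available. Lean on these libraries where they do the work, as an engineer would, in place of code of your own. Each camera call takes 0.05 s, during which the arm holds its last target. There are 200 camera calls.

TASK

The board in the hand-saw station already lies where it is to be cut. Set the flip stop to it for the repeat cuts: swing the stop's finger down, slide the stop along the fence until the finger just touches the end of the board without pushing the board along, then press the cam lever down to lock the stop. Leave the other things on the bench where they are.

Things in the scene. Friction and masses are not known exactly. Their poses are not given: they have to be found in the camera images.
- station: Fixed hand-saw station. Base 180 x 600 x 18 mm, origin at centre of its underside: x away from the robot, y along it, z up. Aluminium fence with scale: x 40 to 70, y -100 to 300, top z 73 mm. At its right (-y) end a beech mitre box: block pairs at x 40 to 70 and -76 to -58, tops z 93 mm, saw slot at y -150. The board lies on the base against the fence; the flip stop rides on the fence's left part.
- board: Loose pine board 95 mm (x) x 260 mm (y) x 27 mm, about 0.4 kg, lying flat on the base with its long edge along the fence and through the mitre box; origin at the centre of its underside, y along it. Sliding it takes only about 2 to 4 N.
- board_end (a point): Point on the board's left-hand (+y) end face, 30 mm from the board's centre line towards the fence, at mid thickness. This is the end that the stop's finger must touch.
- stop_carriage (a joint): Travel v of the flip stop along the fence, m: 0 at the left end, growing towards the mitre box (station -y) to 0.29. Takes 4 to 5 N to slide while unlocked, stays where left. Its aluminium saddle sits over the fence, top at z 98 mm, from station y 0.209 - v to 0.297 - v m and x 3 to 95 mm.
- stop_grip (a point): Centre of the top of the black upright grip on the flip stop's saddle: 26 mm (x) x 20 mm (y) x 30 mm high, top at z 128 mm above the bench, free on all sides.
- stop_finger (a joint): Angle of the stop's steel finger, rad: 0 = hanging straight down in front of the fence (in use, a hard stop), 3.25 to 3.4 = swung up, leaning slightly back over the fence. Hinge parallel to the fence at station x 20, z 87 mm; it swings over on the robot's side (station -x). Pushed past upright towards -x it falls down by itself.
- finger_tip (a point): Middle of the finger's free end. The finger is a flat bar 32 mm wide across the fence, 12 mm thick along it, reaching 64 mm from its hinge, at the right (-y) end of the flip stop just outside the saddle. Swung up, its end is at about z 150 mm; hanging, at z 23 mm.
- finger_face (a point): Point on the finger's flat right (-y) face, which meets the board's end, 45 mm from the hinge. Its y axis points along the fence like the station's, away from the board, so board_end's y in this frame is minus the gap between finger and board.
- cam_lever (a joint): Angle of the steel cam lever behind the flip stop, rad: 0 to 0.1 = raised (50 to 44 degrees above level), unlocked; 0.78 = right down (5 degrees above level, hard stop), which clamps the stop to the fence. Stays where left; 2 to 3 N on its thumb plate moves it. Hinge parallel to the fence at station x 82, z 62 mm; the lever points away from the robot (+x).
- lever_tip (a point): End of the cam lever on its middle line, 85 mm from its hinge; the last 34 mm is a thumb plate 24 mm wide, 10 mm thick. Raised, it is at about z 121 to 127 mm and 55 to 61 mm behind the hinge (+x); locked, at about z 70 mm and 85 mm behind it.
- pencil: Flat carpenter's pencil, 150 mm, lying on the station's base near its front edge; a bystander, to be left alone.
- try_square: Try square with a 130 mm dark wooden stock and a 160 mm steel blade, lying behind the station; a bystander, to be left alone.
- tape_measure: Tape measure, 72 x 68 x 36 mm, behind the station's right half; a bystander, to be left alone.
- chisel: Chisel, 260 mm long, lying across just beyond the station's left end; a bystander, to be left alone.
- offcut_short: Pine offcut 95 x 80 x 27 mm beyond the station's right end; a bystander, to be left alone.
- offcut_long: Pine offcut 60 x 150 x 20 mm, behind the station at the left; a bystander, to be left alone.

How it is judged (in metres and radians):
On the way, in this order (a step that is already met when the one before it is completed fails the run):
1. the finger hangs down and touches the board's end (value of joint stop_finger below 0.15 rad and y of board_end in the frame of finger_face above -0.003 m and distance of board from where it was at the start of the episode below 0.005 m and value of joint cam_lever below 0.4 rad), for 0.2 s.
2. then the cam lever is pressed down (value of joint cam_lever above 0.65 rad), for 0.2 s.
At the end, for the whole second after the job is handed in: The finger hangs down (within 0.15 rad), the gap between its face and the board's end is under 3 mm, the board lies within 5 mm of where it was at the start and at rest, and the cam lever is pressed down (above 0.65 rad), all released (value of joint stop_finger below 0.15 rad and y of board_end in the frame of finger_face between -0.003 and 0.003 m and distance of board from where it was at the start of the episode below 0.005 m and value of joint cam_lever above 0.65 rad and linear speed of board below 0.01 m/s); the robot touches nothing.
It fails at once if a bystander is shoved more than 30 mm (distance of any of pencil, try_square, tape_measure, chisel, offcut_short, offcut_long from where it was at the start of the episode above 0.03 m).
It also fails if it takes over 54 s, if anything falls off the work surface, if the arm or the gripper's body presses on something with over 40 N, if the wrist force passes 120 N, or if a joint passes its speed limit or range.

## Working session

There is one attempt and no reset: what is moved stays moved. The work goes in short steps, Python scripts to look and compute and a tool call to move; the robot and the scene stay as the last step left them, time stands still between calls to the robot, and variables do not carry over. Pictures are saved under pics/ and viewed, at most 10 in all, crops included, and the job is handed in when it is done.

Besides the shell and the picture viewer there is one more tool, called in YAML: its name, and indented under it one key for each argument. jog_arm: Moves the arm, as the interface text tells. Its arguments: {"type":"object","properties":{"increments":{"type":"array"}},"required":["increments"]}

```bash
mkdir -p pics; python3 - <<'E'
from rig import manip
import cv2, numpy as np
s=manip.state(); print(s['t'],s['eef_pos'],np.round(s['orientation'],3).tolist(),s['finger_gap'])
for c in ('scene','side'):
    cv2.imwrite(f'pics/{c}0.png',manip.grab_frame(c))
    for n in ('station','board','board_end','stop_grip','finger_tip','finger_face','lever_tip'):
        print(c,n,[(np.round(d['location'],4).tolist(),round(d['conf'],2)) for d in manip.tip_of(n,c)[:2]])
E
```

```text
0.0 [0.16740459 0.52326627 0.20939944] [[-0.952, 0.305, -0.001], [0.305, 0.952, -0.002], [0.0, -0.002, -1.0]] 0.084963434865824
scene station [([0.4818, 0.0595, -0.0033], 0.81), ([0.4894, -0.0913, 0.0167], 0.45)]
scene board [([0.4899, -0.0871, 0.019], 0.63)]
scene board_end [([0.5079, 0.0435, 0.0295], 0.71)]
scene stop_grip [([0.5195, 0.275, 0.1269], 0.68)]
scene finger_tip [([0.5085, 0.21, 0.1515], 0.65)]
scene finger_face [([0.489, -0.0911, 0.0176], 0.72), ([0.5023, 0.199, 0.1295], 0.39)]
scene lever_tip [([0.6058, 0.2647, 0.1259], 0.56)]
side station [([0.4839, 0.0554, 0.004], 0.71)]
side board [([0.4887, -0.09, 0.0145], 0.65)]
side board_end [([0.507, 0.0435, 0.0328], 0.9), ([0.4039, 0.1873, 0.016], 0.64)]
side stop_grip [([0.5166, 0.275, 0.1272], 0.95), ([0.4946, -0.31, 0.0002], 0.69)]
side finger_tip []
side finger_face [([0.4998, 0.1974, 0.129], 0.91)]
side lever_tip [([0.605, 0.2626, 0.1219], 0.62)]
```

```bash
python3 -c "
import cv2,numpy as np
a=cv2.imread('pics/scene0.png');b=cv2.imread('pics/side0.png')
cv2.imwrite('pics/both0.png',cv2.resize(np.vstack([a,b]),(400,600)))"
```

```text
(no output)
```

View pics/scene0.png

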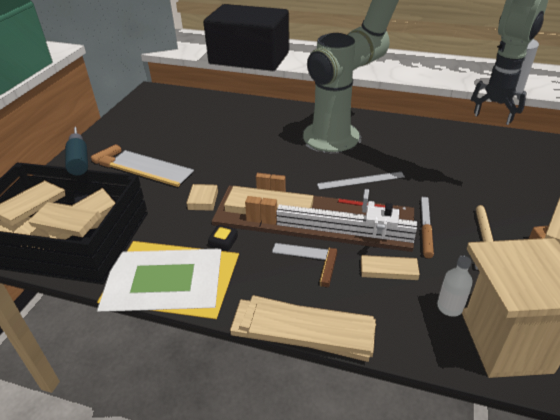

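View pics/side0.png

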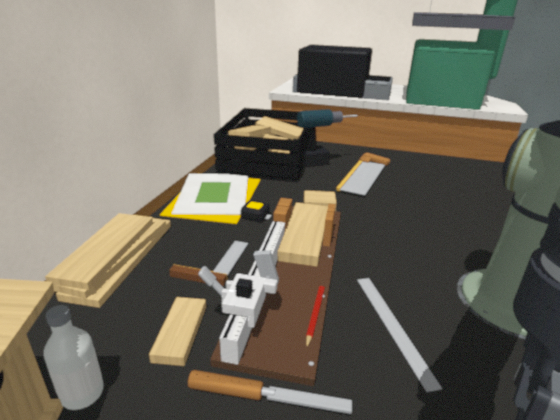

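The scene picture shows the finger raised at about (366,200), the grip at (388,209) and the board's left end at about (312,200). The side picture shows the grip at (243,288), the lever at (208,280) and the finger at (265,265). The station's yaw works out to about 5.1°. Points checked in station axes: finger_tip (39,150), grip (54,213), lever (140,194) and board_end y -16 mm, so the gap is about 160 mm.

First I turn the tool to the station axes, shut it and go behind the finger.

jog_arm:
  increments:
    - [[0, 0, 0], -7.6, -1]
    - [[0, 0, 0], -7.6, -1]
    - [[0, 0, 0], -7.7, -1]
    - [[-25, -24, 0], 0, -1]
    - [[-25, -24, 0], 0, -1]
    - [[-25, -24, 0], 0, -1]
    - [[-25, -24, 0], 0, -1]
    - [[-26, -25, 0], 0, -1]
    - [[-26, -25, 0], 0, -1]
    - [[-26, -25, 0], 0, -1]
    - [[-26, -25, 0], 0, -1]
    - [[-26, -25, 0], 0, -1]
    - [[-26, -25, 0], 0, -1]
    - [[-26, -24, 0], 0, -1]
    - [[-26, -24, 0], 0, -1]
    - [[-25, -24, 0], 0, -1]
    - [[-25, -24, 0], 0, -1]
    - [[0, 0, 0], 0, -1]
    - [[0, 0, 0], 0, -1]

```text
t: 2.7
eef_pos: [0.555, 0.2148, 0.2098]
orientation: [[-0.996, -0.088, -0.001], [-0.088, 0.996, 0.0], [0.001, 0.0, -1.0]]
contact_force: [0.1, -0.6, 1.0]
finger_gap: -0.0002
grasp_force: 0.0
```

```bash
cat > h.py <<'E'
from rig import manip
import cv2, numpy as np
S=np.array([.483,.0575,0]); th=np.radians(5.1)
R=np.array([[np.cos(th),-np.sin(th),0],[np.sin(th),np.cos(th),0],[0,0,1]])
loc=lambda p: np.round((R.T@(np.array(p)-S))*1000,1).tolist()
def st():
    s=manip.state(); print('t',round(s['t'],2),'tcp',loc(s['eef_pos']),'yaw y',np.round(s['orientation'][:,1] if hasattr(s['orientation'],'shape') else [r[1] for r in s['orientation']],3).tolist(),'F',np.round(R.T@np.array(s['contact_force']),2).tolist(),'gap',s['finger_gap'])
def tips(c,names):
    for n in names: print(c,n,[(loc(d['location']),round(d['conf'],2)) for d in manip.tip_of(n,c)[:2]])
E
python3 - <<'E'
from h import *
st()
cv2.imwrite('pics/w1.png',manip.grab_frame('wrist'))
tips('wrist',('finger_tip','stop_grip','lever_tip','board_end'))
E
```

```text
t 2.7 tcp [85.7, 150.3, 209.8] yaw y [-0.088, 0.996, 0.0] F [0.01, -0.57, 1.0] gap -0.00022269820668181575
wrist finger_tip [([38.5, 147.3, 146.2], 0.64), ([51.8, 211.6, 134.1], 0.48)]
wrist stop_grip [([47.3, 210.7, 130.3], 0.73)]
wrist lever_tip [([135.6, 189.8, 127.1], 0.75)]
wrist board_end [([20.9, -16.8, 30.3], 0.84)]
```

View pics/w1.png

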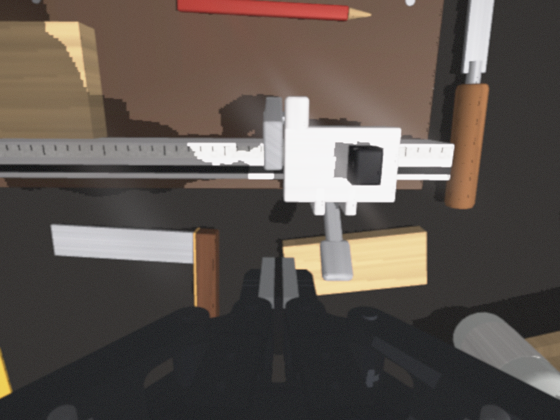

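The wrist picture shows the raised finger at (273,130), the grip at (367,165) and the lever's thumb plate at (337,260). The tool at column 279 is in line with the finger and clear of the lever. Next I lower the tool and push the finger over.

jog_arm:
  increments:
    - [[0, -2, 25], 0, -1]
    - [[0, 0, 25], 0, -1]
    - [[0, 0, 24], 0, -1]
    - [[0, 0, 0], 0, -1]
    - [[8, 0, 0], 0, -1]
    - [[8, 0, 0], 0, -1]
    - [[8, 0, 0], 0, -1]
    - [[8, 0, 0], 0, -1]
    - [[8, 0, 0], 0, -1]
    - [[8, 0, 0], 0, -1]
    - [[8, 0, 0], 0, -1]
    - [[8, 0, 0], 0, -1]
    - [[8, 0, 0], 0, -1]
    - [[8, 0, 0], 0, -1]
    - [[8, 0, 0], 0, -1]
    - [[0, 0, 0], 0, -1]
    - [[0, 0, 0], 0, -1]

```text
t: 4.65
eef_pos: [0.4676, 0.2055, 0.1363]
orientation: [[-0.996, -0.09, 0.001], [-0.09, 0.996, 0.0], [-0.001, 0.0, -1.0]]
contact_force: [-0.2, -0.1, 0.5]
finger_gap: -0.0003
grasp_force: 0.0
```

```bash
python3 - <<'E'
from h import *
st()
for c in ('side','scene'):
    f=manip.grab_frame(c)
    tips(c,('finger_tip','finger_face','stop_grip','board_end'))
    if c=='side': cv2.imwrite('pics/s2.png',cv2.resize(f[180:400,150:400],None,fx=2,fy=2))
E
```

```text
t 4.65 tcp [-2.2, 148.8, 136.3] yaw y [-0.09, 0.996, 0.0] F [-0.2, -0.06, 0.45] gap -0.000281868381201281
side finger_tip [([38.5, 140.8, 149.8], 0.63)]
side finger_face [([29.1, 142.9, 129.6], 0.56)]
side stop_grip [([53.2, 211.0, 129.4], 0.56)]
side board_end [([22.3, -14.8, 34.2], 0.97)]
scene finger_tip [([36.3, 148.7, 152.4], 0.54)]
scene finger_face [([31.6, 139.2, 130.7], 0.65)]
scene stop_grip [([51.2, 212.8, 126.2], 0.94)]
scene board_end [([21.8, -15.4, 32.5], 0.86), ([-1.2, 2.7, -7.5], 0.74)]
```

View pics/s2.png

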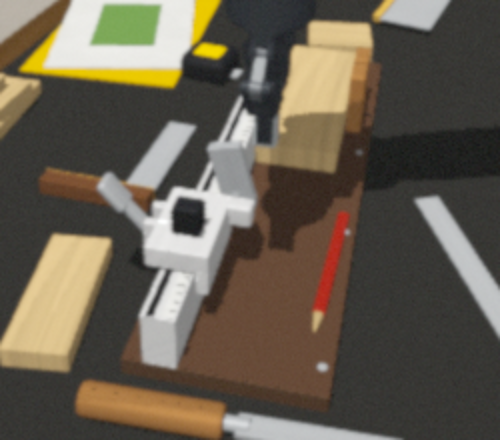

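The crop shows the finger still up at crop (232,165), with the gripper tips beyond it at (265,140). I project the TCP into the picture to see how it got past.

```bash
python3 - <<'E'
from h import *
tcp=manip.state()['eef_pos']
pts={'tcp':tcp}
for x,y,z in [(31,150,150),(31,144,150),(31,156,150),(20,150,87),(54,213,128),(22,-16,40),(-2,149,136)]:
    pts[(x,y,z)]=S+R@(np.array([x,y,z])/1000)
for c in('side','scene'):
    m=manip.camera_model(c)
    for k,p in pts.items():
        q=m['camera_matrix']@(m['R']@np.array(p)+m['t']); q=q[:2]/q[2]
        print(c,k,np.round(q,1), 'crop',np.round((q-[150,180])*2) if c=='side' else '')
f=manip.grab_frame('scene'); g=manip.grab_frame('wrist')
a=cv2.resize(f[150:270,250:450],None,fx=3,fy=3)[:360,:560]
cv2.imwrite('pics/b3.png',cv2.resize(np.vstack([a,g[:240]]),None,fx=1,fy=1))
E
```

```text
side tcp [283.  260.6] crop [266. 161.]
side (31, 150, 150) [265.4 252.3] crop [231. 145.]
side (31, 144, 150) [266.1 250.5] crop [232. 141.]
side (31, 156, 150) [264.6 254.1] crop [229. 148.]
side (20, 150, 87) [270.6 280.6] crop [241. 201.]
side (54, 213, 128) [244.1 280.8] crop [188. 202.]
side (22, -16, 40) [284.9 253.4] crop [270. 147.]
side (-2, 149, 136) [282.8 260.7] crop [266. 161.]
scene tcp [368.  188.1] crop 
scene (31, 150, 150) [368.  191.3] crop 
scene (31, 144, 150) [365.9 191.1] crop 
scene (31, 156, 150) [370.2 191.6] crop 
scene (20, 150, 87) [366.3 206.2] crop 
scene (54, 213, 128) [389.6 205.2] crop 
scene (22, -16, 40) [309.3 212.2] crop 
scene (-2, 149, 136) [368.1 188.2] crop
```

View pics/b3.png

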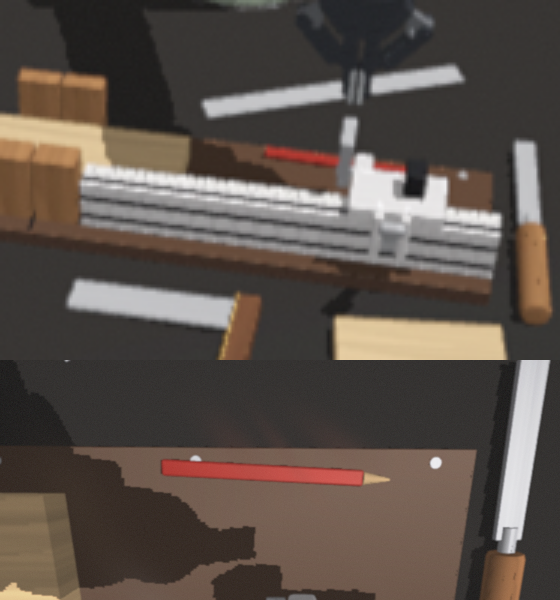

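The tips appear about 15–20 mm higher than the TCP reading suggests: seen at crop (266,143), projected at (266,161). They went over the finger's top. I go back over it and push again from lower down.

jog_arm:
  increments:
    - [[0, 0, -30], 0, -1]
    - [[0, 0, -20], 0, -1]
    - [[-22, -1, 0], 0, -1]
    - [[-22, 0, 0], 0, -1]
    - [[-22, 0, 0], 0, -1]
    - [[-22, 0, 0], 0, -1]
    - [[0, 0, 25], 0, -1]
    - [[0, 0, 25], 0, -1]
    - [[0, 0, 20], 0, -1]
    - [[0, 0, 0], 0, -1]
    - [[8, 0, 0], 0, -1]
    - [[8, 0, 0], 0, -1]
    - [[8, 0, 0], 0, -1]
    - [[8, 0, 0], 0, -1]

```text
t: 6.65
eef_pos: [0.5231, 0.2096, 0.1174]
orientation: [[-0.996, -0.09, 0.002], [-0.09, 0.996, 0.0], [-0.002, 0.0, -1.0]]
contact_force: [0.2, -0.7, 0.2]
finger_gap: 0.0001
grasp_force: 0.1
```

jog_arm:
  increments:
    - [[8, 0, 0], 0, -1]
    - [[8, 0, 0], 0, -1]

```text
t: 6.85
eef_pos: [0.5067, 0.208, 0.1166]
orientation: [[-0.996, -0.09, 0.001], [-0.09, 0.996, 0.0], [-0.001, 0.0, -1.0]]
contact_force: [0.5, 0.4, -0.4]
finger_gap: -0.0004
grasp_force: 0.0
```

jog_arm:
  increments:
    - [[8, 0, 0], 0, -1]
    - [[8, 0, 0], 0, -1]

```text
t: 7.05
eef_pos: [0.4907, 0.2065, 0.1162]
orientation: [[-0.996, -0.09, -0.0], [-0.09, 0.996, -0.0], [0.0, -0.0, -1.0]]
contact_force: [0.3, 0.7, 0.0]
finger_gap: 0.0001
grasp_force: 0.0
```

jog_arm:
  increments:
    - [[8, 0, 0], 0, -1]
    - [[8, 0, 0], 0, -1]
    - [[8, 0, 0], 0, -1]
    - [[0, 0, 0], 0, -1]
    - [[0, 0, 0], 0, -1]

```text
t: 7.55
eef_pos: [0.4677, 0.2045, 0.1163]
orientation: [[-0.996, -0.09, 0.001], [-0.09, 0.996, 0.0], [-0.001, 0.0, -1.0]]
contact_force: [0.2, 0.3, 0.1]
finger_gap: 0.0001
grasp_force: 0.0
```

```bash
python3 - <<'E'
from h import *
st()
for c in ('side','scene','wrist'):
    f=manip.grab_frame(c)
    tips(c,('finger_tip','finger_face','stop_grip','board_end'))
    if c=='side': cv2.imwrite('pics/s4.png',cv2.resize(f[180:400,150:400],None,fx=2,fy=2))
E
```

```text
t 7.55 tcp [-2.2, 147.8, 116.3] yaw y [-0.09, 0.996, 0.0] F [0.19, 0.27, 0.08] gap 5.979953007440963e-05
side finger_tip [([5.8, 145.0, 22.5], 0.93), ([10.1, 141.2, 41.8], 0.25)]
side finger_face [([11.9, 140.3, 37.8], 0.83)]
side stop_grip [([54.5, 213.8, 128.3], 0.87), ([-24.6, -366.4, 1.0], 0.5)]
side board_end [([25.2, -14.5, 34.5], 0.7)]
scene finger_tip []
scene finger_face [([19.3, 137.8, 39.8], 0.45)]
scene stop_grip [([-4.8, 1.5, -2.5], 0.74), ([51.9, 214.9, 124.9], 0.56)]
scene board_end [([23.6, -14.3, 32.2], 0.61)]
wrist finger_tip [([-2.0, 1.8, 2.0], 0.74), ([18.7, 147.7, 20.5], 0.56)]
wrist finger_face [([16.1, 139.2, 47.5], 0.76)]
wrist stop_grip [([51.1, 209.3, 129.5], 0.64)]
wrist board_end [([22.1, -15.6, 30.9], 0.8)]
```

View pics/s4.png

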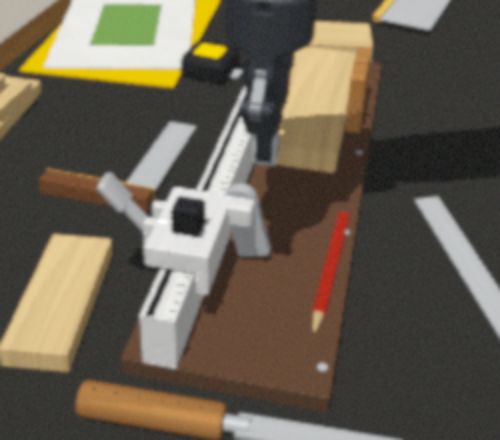

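The crop shows the finger hanging at (252,225). The networks put its face at y≈139.5 and the board's end at -15, so the gap is about 154 mm. Next I take the grip at (52.5, 213), staying above the saddle top at z 98.

jog_arm:
  increments:
    - [[0, 0, -35], 0, 0]
    - [[0, 0, -35], 0, 0.2]
    - [[-18, 22, 0], 0, 0.2]
    - [[-18, 22, 0], 0, 0.2]
    - [[-19, 21, 0], 0, 0.2]
    - [[0, 0, 0], 0, 0.2]
    - [[0, 0, 25], 0, 0.2]
    - [[0, 0, 25], 0, 0.2]
    - [[0, 0, 20], 0, 0.2]
    - [[0, 0, 10], 0, 0.2]
    - [[0, 0, 5], 0, 0.2]
    - [[0, 0, 0], 0, 0.2]

```text
t: 9.5
eef_pos: [0.5163, 0.2739, 0.1011]
orientation: [[-0.996, -0.09, -0.0], [-0.09, 0.996, -0.0], [0.0, -0.0, -1.0]]
contact_force: [-0.0, 0.5, 0.6]
finger_gap: 0.0515
grasp_force: 0.0
```

```bash
python3 - <<'E'
from h import *
st()
f=manip.grab_frame('side'); tips('side',('stop_grip','board_end'))
g=manip.grab_frame('wrist'); tips('wrist',('stop_grip',))
cv2.imwrite('pics/s5.png',np.vstack([cv2.resize(f[230:350,180:330],(375,300),interpolation=2),cv2.resize(g,(375,281))]))
E
```

```text
t 9.5 tcp [52.4, 212.6, 101.1] yaw y [-0.09, 0.996, -0.0] F [0.02, 0.49, 0.6] gap 0.05146966695559286
side stop_grip [([52.8, 213.3, 127.3], 0.66)]
side board_end [([18.8, -15.2, 32.1], 0.77)]
wrist stop_grip [([49.1, 211.6, 128.3], 0.76)]
```

View pics/s5.png

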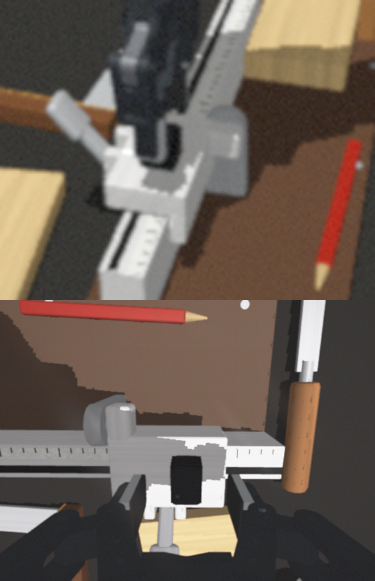

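The grip sits between the open fingers, at (187,480) in the wrist view. The tips overlap it from the side as well. Closing.

jog_arm:
  increments:
    - [[0, 0, 0], 0, -1]
    - [[0, 0, 0], 0, -1]
    - [[0, 0, 0], 0, -1]
    - [[0, 0, 0], 0, -1]
    - [[0, 0, 0], 0, -1]
    - [[0, 0, 0], 0, -1]

```text
t: 10.35
eef_pos: [0.5167, 0.2742, 0.1018]
orientation: [[-0.996, -0.09, 0.001], [-0.09, 0.996, 0.0], [-0.001, 0.0, -1.0]]
contact_force: [-1.1, -0.7, 6.3]
finger_gap: 0.0175
grasp_force: 58.9
```

jog_arm:
  increments:
    - [[0, -4, 0], 0, -1]
    - [[0, -8, 0], 0, -1]
    - [[0, -8, 0], 0, -1]
    - [[0, -8, 0], 0, -1]
    - [[0, -8, 0], 0, -1]
    - [[0, -8, 0], 0, -1]
    - [[0, -8, 0], 0, -1]
    - [[0, -8, 0], 0, -1]
    - [[0, -4, 0], 0, -1]
    - [[0, 0, 0], 0, -1]

```text
t: 11.35
eef_pos: [0.522, 0.2105, 0.1017]
orientation: [[-0.996, -0.09, -0.0], [-0.09, 0.996, 0.001], [0.0, 0.001, -1.0]]
contact_force: [-2.5, 1.8, 7.1]
finger_gap: 0.0178
grasp_force: 59.2
```

```bash
python3 - <<'E'
from h import *
st()
for c in ('side','scene','wrist'):
    manip.grab_frame(c); tips(c,('finger_tip','finger_face','stop_grip','board_end'))
E
```

```text
t 11.35 tcp [52.4, 148.9, 101.7] yaw y [-0.09, 0.996, 0.001] F [-2.37, 2.07, 7.12] gap 0.01776524123326596
side finger_tip [([25.4, -14.8, 35.7], 0.62), ([17.9, 81.7, 22.5], 0.56)]
side finger_face [([18.3, 76.3, 41.9], 0.77), ([151.6, -250.2, -0.3], 0.22)]
side stop_grip [([52.1, 147.7, 129.8], 0.67)]
side board_end [([20.0, -14.8, 31.6], 0.85)]
scene finger_tip []
scene finger_face [([16.8, 77.2, 42.1], 0.64), ([-24.7, -372.7, 0.6], 0.59)]
scene stop_grip [([53.4, 150.4, 127.2], 0.55)]
scene board_end [([22.2, -16.7, 31.0], 0.65)]
wrist finger_tip [([19.5, 87.6, 23.9], 0.91)]
wrist finger_face []
wrist stop_grip [([49.7, 144.2, 132.8], 0.96)]
wrist board_end [([18.4, -16.6, 29.1], 0.76)]
```

jog_arm:
  increments:
    - [[0, -4, 0], 0, -1]
    - [[0, -8, 0], 0, -1]
    - [[0, -8, 0], 0, -1]
    - [[0, -8, 0], 0, -1]
    - [[0, -8, 0], 0, -1]
    - [[0, -8, 0], 0, -1]
    - [[0, -8, 0], 0, -1]
    - [[0, -8, 0], 0, -1]
    - [[0, -5, 0], 0, -1]
    - [[0, -5, 0], 0, -1]
    - [[0, 0, 0], 0, -1]

```text
t: 13.2
eef_pos: [0.5278, 0.1407, 0.1018]
orientation: [[-0.996, -0.09, -0.001], [-0.09, 0.996, 0.001], [0.001, 0.001, -1.0]]
contact_force: [-4.6, 1.8, 8.6]
finger_gap: 0.0175
grasp_force: 59.4
```

```bash
python3 - <<'E'
from h import *
st()
for c in ('side','scene','wrist'):
    f=manip.grab_frame(c); tips(c,('finger_tip','finger_face','stop_grip','board_end'))
    if c=='wrist': cv2.imwrite('pics/w6.png',f)
E
```

```text
t 13.2 tcp [52.0, 78.9, 101.8] yaw y [-0.09, 0.996, 0.001] F [-4.39, 2.2, 8.56] gap 0.01752003904568988
side finger_tip [([18.5, 13.2, 24.9], 0.77)]
side finger_face [([18.8, 6.1, 41.5], 0.7)]
side stop_grip [([49.9, 77.8, 126.8], 0.78)]
side board_end [([18.7, -12.1, 33.8], 0.71)]
scene finger_tip []
scene finger_face [([15.3, 4.8, 42.2], 0.39)]
scene stop_grip [([54.0, 77.4, 125.1], 0.84)]
scene board_end [([21.8, -15.6, 32.8], 0.6)]
wrist finger_tip [([22.2, 11.2, 20.0], 0.93)]
wrist finger_face []
wrist stop_grip [([47.4, 77.8, 130.1], 0.94)]
wrist board_end [([19.3, -17.7, 31.6], 0.78)]
```

View pics/w6.png

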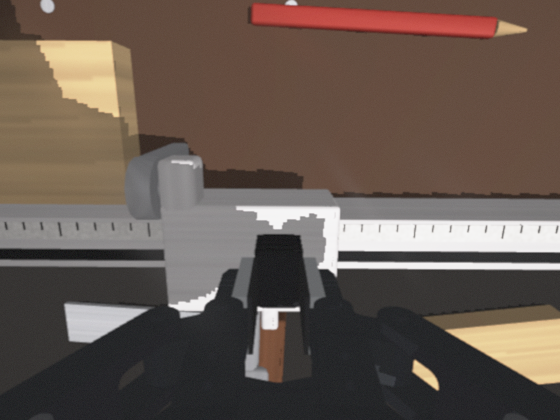

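The wrist view shows the finger at (150,185) close to the board's end at column 130. The estimated gap is about 20 mm. I now approach slowly, watching the force along the fence.

jog_arm:
  increments:
    - [[0, -2, 0], 0, -1]
    - [[0, -2, 0], 0, -1]
    - [[0, -2, 0], 0, -1]
    - [[0, -2, 0], 0, -1]
    - [[0, -2, 0], 0, -1]

```text
t: 14.45
eef_pos: [0.5285, 0.1317, 0.1017]
orientation: [[-0.996, -0.09, -0.001], [-0.09, 0.996, 0.003], [0.001, 0.003, -1.0]]
contact_force: [-4.0, 3.5, 8.4]
finger_gap: 0.0175
grasp_force: 59.4
```

jog_arm:
  increments:
    - [[0, -1, 0], 0, -1]
    - [[0, -1, 0], 0, -1]
    - [[0, -1, 0], 0, -1]

```text
t: 14.75
eef_pos: [0.5287, 0.1287, 0.1017]
orientation: [[-0.996, -0.09, -0.001], [-0.09, 0.996, 0.002], [0.001, 0.003, -1.0]]
contact_force: [-3.8, 4.0, 9.0]
finger_gap: 0.018
grasp_force: 59.4
```

jog_arm:
  increments:
    - [[0, -1, 0], 0, -1]

```text
t: 14.85
eef_pos: [0.5288, 0.1277, 0.1017]
orientation: [[-0.996, -0.09, -0.001], [-0.09, 0.996, 0.002], [0.001, 0.003, -1.0]]
contact_force: [-4.7, 5.0, 9.5]
finger_gap: 0.0174
grasp_force: 59.4
```

```bash
python3 - <<'E'
from h import *
st()
g=[]
for c in ('side','wrist','scene'):
    g.append(manip.grab_frame(c)); tips(c,('finger_tip','finger_face','board_end'))
m=manip.camera_model('side'); 
q=m['camera_matrix']@(m['R']@(S+R@np.array([.02,-.01,.04]))+m['t']); u,v=(q[:2]/q[2]).astype(int); print(u,v)
a=cv2.resize(g[0][v-40:v+50,u-50:u+50],(556,500),interpolation=2)[:300]
a=cv2.resize(g[0][v-25:v+35,u-50:u+50],(500,300),interpolation=2)
b=cv2.resize(g[1][40:220,50:350],(500,300),interpolation=2)
cv2.imwrite('pics/z7.png',np.vstack([a,b]))
E
```

```text
t 14.85 tcp [51.9, 65.9, 101.7] yaw y [-0.09, 0.996, 0.003] F [-4.22, 5.35, 9.48] gap 0.017431047764579412
side finger_tip [([20.2, -1.4, 24.0], 0.82)]
side finger_face [([17.8, -5.0, 41.2], 0.78), ([140.2, 47.9, 123.7], 0.28)]
side board_end [([22.8, -14.6, 33.4], 0.92)]
wrist finger_tip [([21.5, -0.0, 21.3], 0.93)]
wrist finger_face []
wrist board_end []
scene finger_tip []
scene finger_face [([15.2, -8.9, 40.3], 0.47)]
scene board_end [([23.8, -15.2, 31.7], 0.62)]
285 254
```

View pics/z7.png

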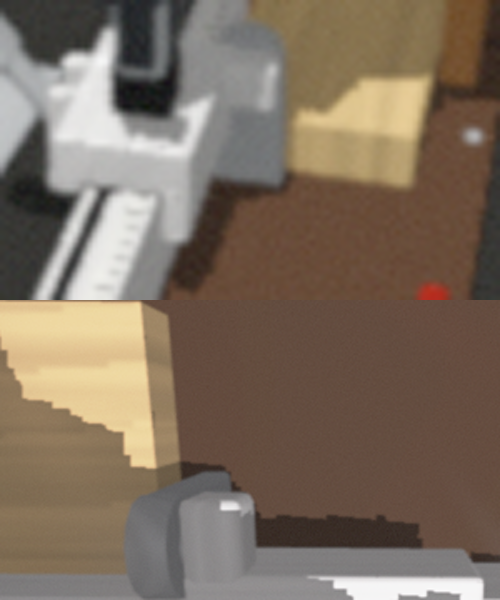

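The side crop shows the finger's lower end at (265,183) just in front of the board's end edge at (295,178). Gap by pixels and offsets is about 8 mm, and the sliding force is about 5 N. I go on in 1 mm steps.

jog_arm:
  increments:
    - [[0, -1, 0], 0, -1]
    - [[0, -1, 0], 0, -1]
    - [[0, -1, 0], 0, -1]

```text
t: 15.75
eef_pos: [0.5291, 0.1248, 0.1018]
orientation: [[-0.996, -0.09, -0.001], [-0.09, 0.996, 0.002], [0.001, 0.003, -1.0]]
contact_force: [-4.8, 3.5, 8.2]
finger_gap: 0.0172
grasp_force: 59.4
```

jog_arm:
  increments:
    - [[0, -1, 0], 0, -1]

```text
t: 15.85
eef_pos: [0.5292, 0.1238, 0.1018]
orientation: [[-0.996, -0.09, -0.001], [-0.09, 0.996, 0.002], [0.001, 0.003, -1.0]]
contact_force: [-3.6, 3.8, 9.4]
finger_gap: 0.0179
grasp_force: 59.4
```

jog_arm:
  increments:
    - [[0, -1, 0], 0, -1]

```text
t: 15.95
eef_pos: [0.5293, 0.1228, 0.1017]
orientation: [[-0.996, -0.09, -0.001], [-0.09, 0.996, 0.003], [0.001, 0.003, -1.0]]
contact_force: [-4.2, 4.3, 8.5]
finger_gap: 0.0177
grasp_force: 59.4
```

jog_arm:
  increments:
    - [[0, -1, 0], 0, -1]

```text
t: 16.05
eef_pos: [0.5293, 0.1218, 0.1017]
orientation: [[-0.996, -0.09, -0.001], [-0.09, 0.996, 0.002], [0.001, 0.003, -1.0]]
contact_force: [-4.2, 3.8, 9.7]
finger_gap: 0.0174
grasp_force: 59.4
```

jog_arm:
  increments:
    - [[0, -1, 0], 0, -1]

```text
t: 16.15
eef_pos: [0.5294, 0.1208, 0.1017]
orientation: [[-0.996, -0.09, -0.001], [-0.09, 0.996, 0.002], [0.001, 0.003, -1.0]]
contact_force: [-4.9, 3.7, 9.6]
finger_gap: 0.0173
grasp_force: 59.4
```

jog_arm:
  increments:
    - [[0, -1, 0], 0, -1]

```text
t: 16.25
eef_pos: [0.5295, 0.1198, 0.1018]
orientation: [[-0.996, -0.09, -0.001], [-0.09, 0.996, 0.002], [0.001, 0.003, -1.0]]
contact_force: [-4.1, 3.9, 9.3]
finger_gap: 0.018
grasp_force: 59.4
```

```bash
python3 - <<'E'
from h import *
st()
g=[]
for c in ('side','wrist','scene'):
    g.append(manip.grab_frame(c)); tips(c,('finger_tip','finger_face','board_end'))
a=cv2.resize(g[0][229:289,235:335],(500,300),interpolation=2)
b=cv2.resize(g[1][40:220,50:350],(500,300),interpolation=2)
cv2.imwrite('pics/z8.png',np.vstack([a,b]))
E
```

```text
t 16.25 tcp [51.9, 57.9, 101.8] yaw y [-0.09, 0.996, 0.003] F [-3.71, 4.2, 9.29] gap 0.01800315372332996
side finger_tip [([20.0, -10.4, 21.0], 0.81)]
side finger_face [([17.7, -15.4, 43.3], 0.59)]
side board_end [([21.9, -12.5, 31.5], 0.96)]
wrist finger_tip [([20.7, -7.6, 20.7], 0.86)]
wrist finger_face []
wrist board_end []
scene finger_tip []
scene finger_face [([13.8, -17.0, 42.3], 0.57), ([-69.8, 138.9, 12.5], 0.55)]
scene board_end [([19.2, -13.5, 32.5], 0.6)]
```

View pics/z8.png

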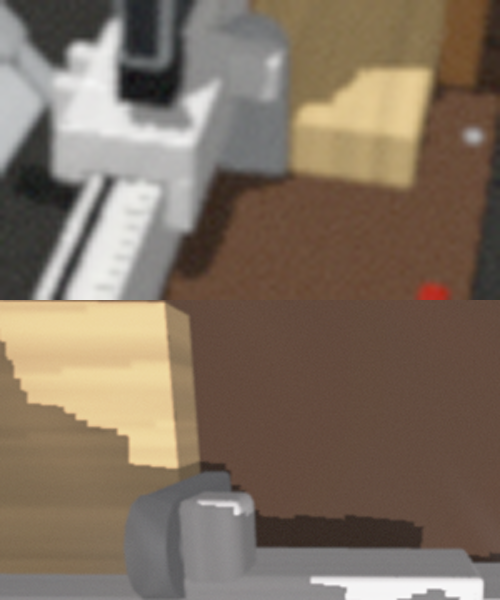

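The side crop shows the board's corner still at (412,187), where it was before, and the finger almost at the end face. There is no rise in force yet. From here I use numbers only: force plus sub-pixel tracking of the board corner against the start picture.

```bash
cat >> h.py <<'E'
def track():
    f=cv2.cvtColor(manip.grab_frame('side'),cv2.COLOR_BGR2GRAY).astype(np.float32)
    import os
    if not os.path.exists('ref.npy'): np.save('ref.npy',f)
    r=np.load('ref.npy')
    m=manip.camera_model('side')
    P=lambda y:(lambda q:q[:2]/q[2])(m['camera_matrix']@(m['R']@(S+R@np.array([-.04,y,.03]))+m['t']))
    d=P(-.025)-P(-.015)   # px per 10 mm towards -y
    for n,w in (('corner',np.s_[250:272,304:324]),('fixed',np.s_[300:340,285:315])):
        s,c=cv2.phaseCorrelate(r[w],f[w],cv2.createHanningWindow((r[w].shape[1],r[w].shape[0]),cv2.CV_32F))
        print(n,np.round(s,2),'mm',round(float(np.dot(s,d)/np.dot(d,d)*10),2),'px/10mm',np.round(d,1))
E
python3 -c "
from h import *
track();track()"
```

```text
corner [ 0. -0.] mm 0.0 px/10mm [ 0.6 -2.4]
fixed [0. 0.] mm 0.0 px/10mm [ 0.6 -2.4]
corner [ 0.06 -0.08] mm 0.35 px/10mm [ 0.6 -2.4]
fixed [ 0.2  -0.03] mm 0.28 px/10mm [ 0.6 -2.4]
```

jog_arm:
  increments:
    - [[0, -1, 0], 0, -1]

```text
t: 17.05
eef_pos: [0.5296, 0.1188, 0.1017]
orientation: [[-0.996, -0.09, -0.001], [-0.09, 0.996, 0.002], [0.001, 0.003, -1.0]]
contact_force: [-5.0, 3.6, 9.6]
finger_gap: 0.0178
grasp_force: 59.4
```

jog_arm:
  increments:
    - [[0, -1, 0], 0, -1]

```text
t: 17.15
eef_pos: [0.5297, 0.1178, 0.1017]
orientation: [[-0.996, -0.09, -0.001], [-0.091, 0.996, 0.002], [0.001, 0.003, -1.0]]
contact_force: [-4.3, 2.9, 9.0]
finger_gap: 0.0178
grasp_force: 59.4
```

```bash
python3 -c "
from h import *
st();track();track()"
```

```text
t 17.15 tcp [51.8, 55.9, 101.7] yaw y [-0.09, 0.996, 0.003] F [-4.0, 3.3, 9.02] gap 0.01780618634418982
corner [-0.1  -0.09] mm 0.28 px/10mm [ 0.6 -2.4]
fixed [ 0.12 -0.2 ] mm 0.91 px/10mm [ 0.6 -2.4]
corner [-0.27 -0.35] mm 1.14 px/10mm [ 0.6 -2.4]
fixed [-0.14  0.07] mm -0.41 px/10mm [ 0.6 -2.4]
```

```bash
cat >> h.py <<'E'
def bedge():
    m=manip.camera_model('wrist'); f=cv2.GaussianBlur(cv2.cvtColor(manip.grab_frame('wrist'),cv2.COLOR_BGR2GRAY),(5,5),0).astype(float)
    Ki=np.linalg.inv(m['camera_matrix']); C=-m['R'].T@m['t']; out=[]
    for v in range(55,105,3):
        g=np.diff(f[v,110:230]); i=int(np.argmin(g))
        if not 0<i<len(g)-1: continue
        a,b,c=g[i-1:i+2]; u=110.5+i+.5*(a-c)/(a-2*b+c)
        d=m['R'].T@Ki@[u,v,1]; p=C+d*(.018-C[2])/d[2]; out.append(loc(p)[:2]+[u])
    o=np.array(out); print('edge y med',np.median(o[:,1]),'spread',np.round(np.percentile(o[:,1],[10,90]),1),'x',o[[0,-1],0],'u',np.round(o[[0,-1],2],1))
E
python3 -c "
from h import *
bedge();bedge()"
```

```text
edge y med -24.1 spread [-24.1 -24. ] x [-50.7 -21.4] u [152.7 156.5]
edge y med -24.0 spread [-24.1 -24. ] x [-50.7 -21.4] u [152.8 156.5]
```

jog_arm:
  increments:
    - [[0, -1, 0], 0, -1]

```text
t: 17.45
eef_pos: [0.5297, 0.1175, 0.1017]
orientation: [[-0.996, -0.091, -0.001], [-0.091, 0.996, 0.004], [0.001, 0.004, -1.0]]
contact_force: [-5.7, 6.9, 9.0]
finger_gap: 0.0173
grasp_force: 59.4
```

jog_arm:
  increments:
    - [[0, -1, 0], 0, -1]

```text
t: 17.55
eef_pos: [0.5298, 0.1167, 0.1018]
orientation: [[-0.996, -0.091, -0.001], [-0.091, 0.996, 0.005], [0.001, 0.005, -1.0]]
contact_force: [-5.5, 6.5, 7.8]
finger_gap: 0.0176
grasp_force: 59.4
```

```bash
python3 -c "
from h import *
st();bedge();bedge()"
```

```text
t 17.55 tcp [51.9, 54.8, 101.8] yaw y [-0.091, 0.996, 0.005] F [-4.88, 6.97, 7.8] gap 0.017621729565600822
edge y med -24.9 spread [-25.  -24.8] x [-50.6 -21.4] u [152.6 156.4]
edge y med -25.1 spread [-25.1 -24.9] x [-50.6 -21.4] u [152.7 156.5]
```

At y≈54.8 the force along the fence jumped from 3.5 to 7 N, and the board's edge started to move with the finger. That is contact, with the board pushed only about 1 mm. I relax the push, hold, then release and rise.

jog_arm:
  increments:
    - [[0, 1, 0], 0, -1]
    - [[0, 0, 0], 0, -1]
    - [[0, 0, 0], 0, -1]
    - [[0, 0, 0], 0, -1]

```text
t: 18.05
eef_pos: [0.5298, 0.1165, 0.1017]
orientation: [[-0.996, -0.09, -0.001], [-0.09, 0.996, 0.002], [0.001, 0.002, -1.0]]
contact_force: [-4.3, 3.4, 9.6]
finger_gap: 0.018
grasp_force: 59.4
```

jog_arm:
  increments:
    - [[0, 0, 0], 0, 0]
    - [[0, 0, 0], 0, 0.2]
    - [[0, 0, 0], 0, 0.2]
    - [[0, 0, 0], 0, 0.2]
    - [[0, 0, -20], 0, 0.2]
    - [[0, 0, -30], 0, 0]
    - [[0, 0, -40], 0, -1]
    - [[-20, 0, -20], 0, -1]
    - [[-20, 0, 0], 0, -1]
    - [[0, 0, 0], 0, -1]

```text
t: 19.05
eef_pos: [0.5732, 0.1193, 0.2119]
orientation: [[-0.996, -0.089, 0.003], [-0.089, 0.996, 0.0], [-0.003, -0.0, -1.0]]
contact_force: [-0.9, -0.4, -0.9]
finger_gap: -0.0
grasp_force: 0.0
```

```bash
python3 - <<'E'
from h import *
st()
for c in ('side','scene','wrist'):
    f=manip.grab_frame(c); tips(c,('finger_tip','finger_face','stop_grip','board_end','lever_tip'))
E
```

```text
t 19.05 tcp [95.4, 53.5, 211.9] yaw y [-0.089, 0.996, -0.0] F [-0.89, -0.33, -0.94] gap -1.9328316925918806e-05
side finger_tip [([17.4, -12.1, 20.2], 0.82)]
side finger_face [([17.4, -17.0, 42.0], 0.69)]
side stop_grip [([0.1, -2.7, 2.0], 0.72), ([52.5, 55.2, 129.1], 0.59)]
side board_end [([21.1, -18.0, 34.4], 0.98)]
side lever_tip [([137.4, 35.4, 126.1], 0.73)]
scene finger_tip []
scene finger_face [([16.7, -22.1, 41.4], 0.41)]
scene stop_grip [([54.8, 53.5, 128.2], 0.62)]
scene board_end [([21.9, -15.1, 30.8], 0.82), ([-8.7, -148.8, 16.6], 0.3)]
scene lever_tip [([137.6, 32.3, 126.5], 0.5)]
wrist finger_tip []
wrist finger_face []
wrist stop_grip [([49.2, 51.7, 127.0], 0.6)]
wrist board_end []
wrist lever_tip [([139.2, 32.5, 129.0], 0.86)]
```

Finger face at about -18 and board end at about -17 agree with contact. The lever tip is at (138, 33.5, 126). I move over it and press.

jog_arm:
  increments:
    - [[-21, -10, 0], 0, -1]
    - [[-21, -10, 0], 0, -1]
    - [[0, 0, 25], 0, -1]
    - [[0, 0, 25], 0, -1]
    - [[0, 0, 20], 0, -1]
    - [[0, 0, 0], 0, -1]

```text
t: 20.55
eef_pos: [0.6119, 0.103, 0.138]
orientation: [[-0.996, -0.09, -0.006], [-0.09, 0.996, -0.0], [0.006, 0.0, -1.0]]
contact_force: [-0.5, 0.1, -0.6]
finger_gap: -0.0001
grasp_force: 0.0
```

jog_arm:
  increments:
    - [[0, 0, 6], 0, -1]
    - [[0, 0, 6], 0, -1]
    - [[0, 0, 6], 0, -1]
    - [[0, 0, 6], 0, -1]

```text
t: 20.95
eef_pos: [0.6147, 0.1032, 0.1174]
orientation: [[-0.996, -0.09, 0.001], [-0.09, 0.996, 0.0], [-0.001, -0.0, -1.0]]
contact_force: [-0.4, -0.2, -0.5]
finger_gap: 0.0
grasp_force: 0.0
```

jog_arm:
  increments:
    - [[0, 0, 6], 0, -1]
    - [[0, 0, 6], 0, -1]
    - [[0, 0, 6], 0, -1]
    - [[0, 0, 6], 0, -1]

```text
t: 21.35
eef_pos: [0.6155, 0.1032, 0.0937]
orientation: [[-0.996, -0.09, 0.003], [-0.09, 0.996, 0.0], [-0.003, -0.0, -1.0]]
contact_force: [-0.5, 0.4, 0.7]
finger_gap: 0.0001
grasp_force: 0.2
```

jog_arm:
  increments:
    - [[0, 0, 4], 0, -1]
    - [[0, 0, 4], 0, -1]

```text
t: 21.55
eef_pos: [0.6133, 0.1032, 0.0843]
orientation: [[-0.996, -0.09, -0.002], [-0.09, 0.996, -0.0], [0.002, 0.0, -1.0]]
contact_force: [1.2, -0.5, 0.6]
finger_gap: -0.0
grasp_force: 0.3
```

```bash
python3 - <<'E'
from h import *
st()
for c in ('side','scene'):
    f=manip.grab_frame(c); tips(c,('finger_face','stop_grip','board_end','lever_tip'))
E
```

```text
t 21.55 tcp [133.8, 33.9, 84.3] yaw y [-0.09, 0.996, 0.0] F [1.15, -0.65, 0.57] gap -4.6004410469497485e-05
side finger_face [([21.3, -18.8, 40.0], 0.7), ([153.8, 35.4, 102.5], 0.37)]
side stop_grip [([50.0, 54.6, 127.8], 0.57), ([174.4, 233.3, -1.4], 0.27)]
side board_end [([20.7, -16.0, 34.9], 0.59)]
side lever_tip [([152.7, 35.1, 106.9], 0.71)]
scene finger_face [([155.0, 34.2, 108.6], 0.54), ([-72.0, 140.7, 17.1], 0.38)]
scene stop_grip [([51.4, 55.0, 126.9], 0.66)]
scene board_end [([20.5, -14.9, 30.9], 0.85)]
scene lever_tip [([153.7, 35.6, 106.5], 0.49)]
```

The lever is moving down: its tip is now at (153, 106). I keep pressing to the hard stop.

jog_arm:
  increments:
    - [[-3, 0, 5], 0, -1]
    - [[-2, 0, 5], 0, -1]
    - [[-1, 0, 5], 0, -1]

```text
t: 22.35
eef_pos: [0.6208, 0.1038, 0.0698]
orientation: [[-0.996, -0.09, 0.001], [-0.09, 0.996, 0.0], [-0.001, -0.0, -1.0]]
contact_force: [0.6, -0.0, 1.2]
finger_gap: -0.0002
grasp_force: 0.5
```

jog_arm:
  increments:
    - [[0, 0, 4], 0, -1]
    - [[0, 0, 4], 0, -1]

```text
t: 22.55
eef_pos: [0.6202, 0.1037, 0.0617]
orientation: [[-0.996, -0.09, -0.0], [-0.09, 0.996, -0.0], [0.0, 0.0, -1.0]]
contact_force: [0.5, -0.4, 1.0]
finger_gap: -0.0001
grasp_force: 0.3
```

jog_arm:
  increments:
    - [[0, 0, 3], 0, -1]

```text
t: 22.65
eef_pos: [0.62, 0.1037, 0.0586]
orientation: [[-0.996, -0.09, -0.0], [-0.09, 0.996, -0.0], [0.0, -0.0, -1.0]]
contact_force: [0.7, 0.1, 0.8]
finger_gap: 0.0002
grasp_force: 0.3
```

```bash
python3 - <<'E'
from h import *
st()
for c in ('side','scene'):
    f=manip.grab_frame(c); tips(c,('lever_tip',))
E
```

```text
t 22.65 tcp [140.6, 33.9, 58.6] yaw y [-0.09, 0.996, -0.0] F [0.7, 0.0, 0.79] gap 0.00019240700402737125
side lever_tip [([164.3, 35.1, 73.5], 0.68)]
scene lever_tip [([164.4, 33.4, 78.2], 0.46)]
```

jog_arm:
  increments:
    - [[0, 0, 2], 0, -1]
    - [[0, 0, 2], 0, -1]

```text
t: 23.05
eef_pos: [0.6205, 0.1038, 0.0554]
orientation: [[-0.996, -0.09, 0.001], [-0.09, 0.996, 0.0], [-0.001, -0.0, -1.0]]
contact_force: [0.8, -0.3, 0.1]
finger_gap: 0.0001
grasp_force: 0.4
```

jog_arm:
  increments:
    - [[0, 0, 2], 0, -1]

```text
t: 23.15
eef_pos: [0.6204, 0.1038, 0.0532]
orientation: [[-0.996, -0.09, 0.001], [-0.09, 0.996, 0.0], [-0.001, -0.0, -1.0]]
contact_force: [-0.1, -0.0, 0.4]
finger_gap: -0.0
grasp_force: 0.1
```

jog_arm:
  increments:
    - [[0, 0, 2], 0, -1]

```text
t: 23.25
eef_pos: [0.6205, 0.1038, 0.0514]
orientation: [[-0.996, -0.09, 0.001], [-0.09, 0.996, 0.0], [-0.001, -0.0, -1.0]]
contact_force: [-1.8, -0.6, 10.1]
finger_gap: 0.0002
grasp_force: 5.7
```

The stop is reached, with force rising to 10 N. One more millimetre, hold, then retreat and check.

jog_arm:
  increments:
    - [[0, 0, 1], 0, -1]
    - [[0, 0, 0], 0, -1]
    - [[0, 0, 0], 0, -1]
    - [[0, 0, 0], 0, -1]

```text
t: 23.65
eef_pos: [0.6205, 0.1038, 0.0515]
orientation: [[-0.996, -0.09, 0.001], [-0.09, 0.996, -0.0], [-0.001, -0.0, -1.0]]
contact_force: [-2.2, -0.3, 8.0]
finger_gap: -0.0001
grasp_force: 4.6
```

jog_arm:
  increments:
    - [[0, 0, -15], 0, -1]
    - [[0, 0, -35], 0, -1]
    - [[0, 0, -40], 0, -1]
    - [[0, 0, -40], 0, -1]
    - [[0, 0, -30], 0, -1]
    - [[0, 0, 0], 0, -1]
    - [[0, 0, 0], 0, -1]

```text
t: 24.35
eef_pos: [0.6204, 0.1038, 0.2105]
orientation: [[-0.996, -0.09, 0.001], [-0.09, 0.996, 0.0], [-0.001, -0.0, -1.0]]
contact_force: [0.1, 0.1, 0.7]
finger_gap: -0.0006
grasp_force: 0.0
```

```bash
python3 - <<'E'
from h import *
st()
for c in ('side','scene','wrist'):
    f=manip.grab_frame(c); tips(c,('finger_tip','finger_face','stop_grip','board_end','board','lever_tip'))
E
```

```text
t 24.35 tcp [141.0, 33.9, 210.5] yaw y [-0.09, 0.996, -0.0] F [0.13, 0.11, 0.74] gap -0.00055899354890977
side finger_tip [([154.6, -250.3, 0.2], 0.58)]
side finger_face [([19.0, -17.7, 40.2], 0.69), ([-26.2, -368.2, 1.0], 0.49)]
side stop_grip [([54.0, 56.7, 128.3], 0.92)]
side board_end [([22.7, -14.1, 32.9], 0.98), ([-10.9, 334.3, -2.5], 0.67)]
side board [([-5.4, -150.0, 12.2], 0.68)]
side lever_tip [([167.5, 33.4, 65.6], 0.71), ([-10.2, 334.4, -2.8], 0.66)]
scene finger_tip []
scene finger_face [([13.8, -19.1, 40.3], 0.54), ([-24.6, -369.8, -0.8], 0.38)]
scene stop_grip []
scene board_end [([23.9, -16.9, 31.5], 0.55), ([-8.5, 334.7, -1.4], 0.33)]
scene board []
scene lever_tip [([167.9, 34.5, 69.6], 0.44)]
wrist finger_tip [([-8.4, -150.2, 19.8], 0.55)]
wrist finger_face []
wrist stop_grip [([46.0, 52.0, 129.8], 0.59)]
wrist board_end [([22.4, -18.0, 29.6], 0.89)]
wrist board [([-8.1, -148.5, 16.1], 0.87)]
wrist lever_tip [([163.7, 33.9, 68.7], 0.81)]
```

Lever tip at (167, 68) is locked and the finger is at the board's end. I hand the job in.

```bash
python3 -c "
from rig import manip
print(manip.close_job())"
```

```text
the job is handed in; nothing more can be done
None
```

The job is handed in, but no verdict came back: the finger hangs down touching the board's end (board pushed about 1 mm by my measurement), the cam lever is pressed to its stop, and the arm is clear, about 24 s into the 54 s limit.

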